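# Riddle the nuts out of a tilting parts basket and tip the cylinders out

### The arm

A 6-joint arm with a two-finger parallel gripper is mounted at the origin on the work surface. World frame = base frame: x ahead of the robot, y to its left, z up, the work surface at z = 0. Lengths are in mm, angles in rad, forces in N, time in s.
With the tool pointing down it reaches from about 275 to 750 mm from the base axis. Payload 10.2 kg.
Tool frame: the origin (TCP) lies midway between the tips of the shut fingers; the grasp point (between the pads) lies 19 mm behind it; x points along the fingers, y is the direction in which the jaws open and shut, and the axes are right-handed (so a half turn about x gives the same grasp; the last joint's range is limited). The gripper opens to 85 mm and grips with 20 to 120 N. Pads are 22 mm wide; open, the fingers measure 114 mm over their backs; the gripper's body (76 mm by 85 mm) begins 54 mm behind the grasp point. The pads swing forward as they close: fully open they stand 13 mm farther back than shut.
Start: joints at [0.994, 0.313, 1.498, -0, 1.331, -0.223], TCP at [181.907, 492.485, 231.294] pointing down, gripper open.
Joint ranges: [-2.94, 2.94], [-0.97, 2.17], [0.19, 2.56], [-1.23, 4.37], [0.02, 3.11], [-2.88, 2.88]. Speed limits (rad/s): [2.39, 2.39, 3.01, 3.14, 3.14, 3.14].

### API

Orientations are given as a unit quaternion [w, x, y, z].
In Python, from rig import ctrl gives the robot as it stands.
- The arm moves only by the tool arm_command, never from a script. Its argument "plan" is a list of rows, each a list of 5 numbers: the shift along the tool's x, y, z in m, then the turn about the tool's x in rad, then the opening, from 0 (shut) to 1 (fully open). A call has 1 to 12 rows; each row shifts and turns the commanded pose from where the row before left it, along the tool's axes as they then stand; what a row does not reach is not made up. A row lasts 1/8 s, in which the tool goes at most 62.5 mm and 10.7 degrees, less where a joint would pass 70% of its speed; a pose out of reach is approached as far as the arm can. A call with a gripper value outside its range is refused whole. The fingers move at their own pace and stop on an object; "squeeze" is the grip in N (left out, the last holds). Time passes only in rows, so rows that do not move let the fingers close. It gives the time, the measured TCP pose, the force and the opening at its end, in the units of the state.
- ctrl.sense(): the state, without advancing time (a new reading comes with each control period).
- ctrl.capture(name): name is "scene" or "top" or "wrist"; returns a dict with "color" (400x640x3 uint8, red, green, blue), "fx", "fy", "cx", "cy" (pixels), "xyz" and "orientation" of the camera in the world; the wrist camera has in their place "hand_eye" (4x4, takes a point from camera to tool coordinates, whose origin is the TCP and whose axes are the tool frame's). Camera axes: x right, y up, looking along -z (the intrinsics and any distortion apply to the point x, -y, -z); pixel columns grow to the right and rows downward; lengths in mm; the calibration is good to about 2 mm. A picture is of the moment at which its call begins: read the wrist's pose just before it. There is no depth.
- ctrl.finish_job(): hands the job in, once; it reports no verdict.
Trained networks look in the newest picture that a camera, given by its name, has taken for a name from the list of things; names that differ only in an ending like _2 or _b are one class to them, and where a whole thing is asked for, a point or a joint stands for the part that bears it (a point fixed in the world has none). Each returns a list of dicts, best first, with "score" (0 to 1); they miss things now and then, are a little off and sometimes report something else, mostly with a low value. They report only what shows in the picture. A call takes as long as a camera call. They do not tell look-alikes from the thing itself.
- ctrl.spot_in(camera, query): "uv" ([column, row] in pixels, amid what is visible of it).
- ctrl.regions_of(camera, query): "mask" (400x640 bool, what is visible of it) and "uv" ([column, row] in pixels, amid what is visible of it).
- ctrl.place_of(camera, query): "uv" ([column, row] in pixels: a listed point, or the origin of a listed thing).
The state is a dict: "time_s": time; "joints": joint angles; "dq": joint speeds; "tau": joint torques, N m; "eef_pos": TCP position; "ee_rot": TCP orientation; "force": force on the tool from outside, world axes, zero at the start; "wrist_torque": the same for the moment, N m; "grip_width": opening from 0.0 (shut) to 1.0 (fully open).
Only numpy, scipy, OpenCV 4.12 (cv2) and the standard library are available. Lean on these libraries where they do the work, as an engineer would, in place of code of your own. Each camera call takes 0.05 s, during which the arm holds its last target.

### The job

Shut the drain cock of the catch pan fully, so that nothing can go down the drain. Then shake the spring-balanced slotted basket (its rear bar is there to press down and let spring back) until all six loose nuts have dropped through the slots into the catch pan, with both brake cylinders still in the basket. Only then tip both cylinders over the spout into the parts bin, for which the bar at the front corner can be pressed down, and let the basket come back to about level; do not disturb the things lying around on the bench.

Things in the scene. Friction and masses are not known exactly. Their poses are not given: they have to be found in the camera images.
- stand: Fixed steel stand carrying all below. Origin on the table right under the basket's swing axis; local +y = tipping side (spout, bin), -y = rear (slots, rear bar), z up. Base plate 240 x 460 x 8 mm; two uprights 10 x 30 mm at local x = -100 and +100, y = 0, top 212 mm above the table. The swing axis is level, along local x, 200 mm above the table
- basket (a joint): Angle of the sheet-steel basket (rad): 0 level, positive = spout down, negative = rear down; hard stops at -0.62 and +0.80. A lightly damped spring (2.4 Nm/rad) levels it: 12 N down on the rear bar reaches the rear stop, 20 N on the front bar the other. Let go at once, it swings back past level and jolts its load. With the cylinders at the rear it rests near -0.15
- basket_floor (a point): Point on the basket's floor under the swing axis (15 mm below it), mid-width, turning with the basket; axes as the stand's when level. Inside 148 mm wide (x), y = -103 (rear wall) to +118 mm (spout, open end); side walls 47 mm high. Floor: solid for y > 0, at the rear five lengthwise bars with 22 mm gaps
- rear_bar (a point): Middle of the rear bar: round cross bar, diameter 16, 130 mm long along x, 35 mm behind the rear wall, for pressing the rear down. At level its centre is 140 mm behind and 25 mm above the swing axis; it swings with the basket
- front_bar (a point): Point on the front bar: round stub, diameter 16 mm, sticking out 73 mm to local -x (robot's side) from the basket's front corner, for pressing the spout down; the point is 48 mm out from the side wall. At level it is 112 mm in front of and 25 mm above the swing axis, at local x = -125 mm; it swings with the basket
- pan_in (a point): Centre of the floor of the catch pan, an open aluminium tray 188 (x) x 212 (y) x 75 mm fixed on the stand under the slotted half; axes as the stand
- bin_in (a point): Centre of the floor of the parts bin, an open grey plastic box 185 (x) x 230 (y) mm, walls 75 mm high, the far wall 123 mm, fixed on the stand under the spout; axes as the stand
- cock (a joint): Angle of the drain cock's handle (rad): 0 = open (in line with the drain pipe, pointing to the stand's -x), pi/2 = shut (across the pipe, pointing to the stand's -y); hard stops at both. Shuts anticlockwise seen from above, against a steady friction of 0.2 Nm, and stays where it is left. Starts 0 to 0.35
- cock_pivot (a point): Turning axis (vertical) of the drain cock's handle, at the handle's mid-height, 76 mm above the table; local x = -125, y = -60 mm on the stand (robot's side of the pan)
- cock_tip (a point): Point on the flat steel handle of the drain cock 78 mm out from its axis (the very end), mid-height; the handle is a bar 16 mm wide and 10 mm thick
- cyl0_mid (a point): Centre of one brake wheel cylinder body, dark steel block 52 x 68 x 36 mm with a 10 mm high round boss (diameter 28) on top, about 0.24 kg; starts on the solid front half of the basket's floor, on the robot's side, long side along the stand's y
- cyl1_mid (a point): Centre of the other brake cylinder, the same; starts over the slots at the rear
- cyl0: The same cylinder body as cyl0_mid, origin at the centre of its underside
- cyl1: The same cylinder body as cyl1_mid, origin at the centre of its underside
- nut0_mid (a point): Centre of a loose round steel nut, 17 mm across, 10 mm thick, 20 g; starts on the solid front half of the basket's floor; drops through the slots, but can ride on a bar or stick against a cylinder until the basket is jolted
- nut1_mid (a point): Centre of a loose round steel nut, 17 mm across, 10 mm thick, 20 g; starts on the solid front half of the basket's floor; drops through the slots, but can ride on a bar or stick against a cylinder until the basket is jolted
- nut2_mid (a point): Centre of a loose round steel nut, 17 mm across, 10 mm thick, 20 g; starts on the solid front half of the basket's floor; drops through the slots, but can ride on a bar or stick against a cylinder until the basket is jolted
- nut3_mid (a point): Centre of a loose round steel nut, 17 mm across, 10 mm thick, 20 g; starts on the solid front half of the basket's floor; drops through the slots, but can ride on a bar or stick against a cylinder until the basket is jolted
- nut4_mid (a point): Centre of a loose round steel nut, 17 mm across, 10 mm thick, 20 g; starts on the solid front half of the basket's floor; drops through the slots, but can ride on a bar or stick against a cylinder until the basket is jolted
- nut5_mid (a point): Centre of a loose round steel nut, 17 mm across, 10 mm thick, 20 g; starts on the solid front half of the basket's floor; drops through the slots, but can ride on a bar or stick against a cylinder until the basket is jolted
- screwdriver: Bystander: screwdriver lying on the bench to the robot's right
- fluid: Bystander: white plastic bottle with black cap, 70 mm across, 160 mm tall, on the right; origin at the centre of its underside
- carton: Bystander: cardboard parts carton 130 x 100 x 120 mm on the left; origin at the centre of its underside
Not all that is in view belongs to the job. What is shaped like the cyl1 but green or yellow is not meant.

How it is judged:
By the outcome, as a careful person would: the job done as asked, in the order asked, and still so for the second after the job is handed in, with the robot touching nothing.
It also fails if it takes over 58 s, if anything falls off the work surface, if the arm or the gripper's body presses on something with over 40 N, if the wrist force passes 120 N, or if a joint passes its speed limit or range.

## Working session

There is one attempt and no reset: what is moved stays moved. The work goes in short steps, Python scripts to look and compute and a tool call to move; the robot and the scene stay as the last step left them, time stands still between calls to the robot, and variables do not carry over. Pictures are saved under pics/ and viewed, and the job is handed in when it is done.

Besides the shell and the picture viewer there is one more tool, called after ">>>" as name(argument=value, ...), one argument or row to a line, values as JSON. arm_command: Moves the arm, as the interface text tells. Its arguments: {"type":"object","properties":{"plan":{"type":"array"},"squeeze":{"type":"number"}},"required":["plan"]}

```bash
ls -la; mkdir -p pics; python3 - <<'E'
from rig import ctrl
import cv2
print(ctrl.sense())
for n in ("scene","top","wrist"):
    s=ctrl.sense()
    c=ctrl.capture(n)
    cv2.imwrite(f"pics/{n}0.png",c["color"][:,:,::-1])
    print(n,{k:v for k,v in c.items() if k!="color"})
    for q in ("stand","basket_floor","rear_bar","front_bar","pan_in","bin_in","cock_pivot","cock_tip","cyl0_mid","cyl1_mid","screwdriver","fluid","carton"):
        print(q,[(r["uv"],round(r["score"],2)) for r in ctrl.place_of(n,q)][:3])
E
```

```text
total 12
drwxr-xr-x  3 agent agent 4096 Dec  6 15:26 .
drwxr-xr-x 23 root  root  4096 Dec  6 15:26 ..
drwxr-xr-x  2 agent agent 4096 Dec  6 15:26 pics
{'time_s': 0.0, 'joints': array([ 9.93601432e-01,  3.13451392e-01,  1.49845821e+00, -8.50746506e-06,
        1.33100092e+00, -2.23394300e-01]), 'dq': array([-2.89714287e-04, -1.77556796e-03, -1.41337488e-03, -1.92427888e-05,
       -6.95925778e-04,  1.93349139e-04]), 'tau': array([ 1.42858898e-03, -4.12258601e+01, -2.59744459e+01, -3.24688892e-05,
        4.13641421e-03,  2.24597420e-05]), 'eef_pos': array([181.75638094, 492.25073101, 230.72641422]), 'ee_rot': array([ 0.6958927 ,  0.12400504,  0.69625046, -0.12486552]), 'force': array([-0.29766079,  0.26649766,  0.07225025]), 'wrist_torque': array([ 0.02106037, -0.02206713, -0.00871764]), 'grip_width': 1.001495300505185}
scene {'fx': 426.9900787766198, 'fy': 426.9900787766198, 'cx': 309.12715798797086, 'cy': 202.22418118141252, 'xyz': array([1323.23846767,  343.61954125, 1123.98078157]), 'orientation': array([0.54200021, 0.18269342, 0.27623529, 0.77236841])}
stand [([300.5, 231.6], 0.8
[... 1391 characters left out ...]
uid [([445.5, 185.5], 0.79)]
carton [([164.4, 248.8], 0.56)]
wrist {'fx': 349.50964757974464, 'fy': 349.50964757974464, 'cx': 313.55408732286395, 'cy': 201.89313236815667, 'hand_eye': array([[-4.82675674e-04,  2.92721454e-01, -9.56197635e-01,
        -1.42272760e+02],
       [ 9.99999722e-01, -4.02739057e-04, -6.28077167e-04,
         1.69652690e+00],
       [-5.68949796e-04, -9.56197672e-01, -2.92721178e-01,
        -7.57387730e+01],
       [ 0.00000000e+00,  0.00000000e+00,  0.00000000e+00,
         1.00000000e+00]])}
stand []
basket_floor []
rear_bar []
front_bar []
pan_in []
bin_in []
cock_pivot []
cock_tip []
cyl0_mid []
cyl1_mid []
screwdriver []
fluid []
carton [([366.5, 372.4], 0.6)]
```

View pics/scene0.png

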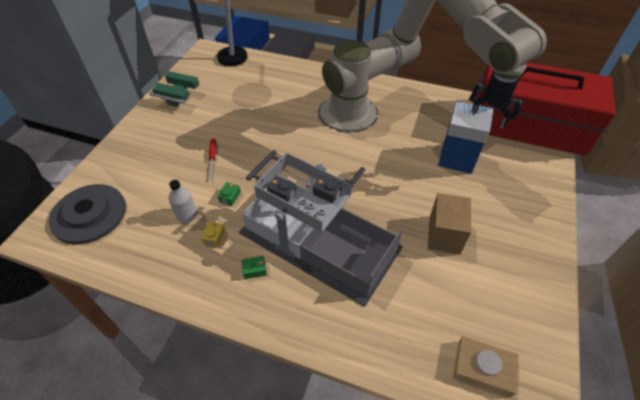

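View pics/top0.png

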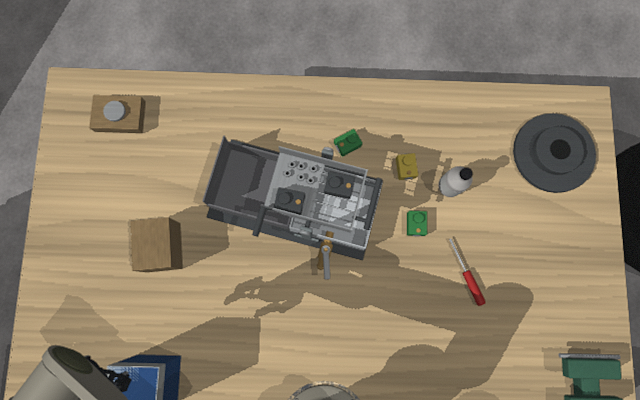

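```bash
python3 - <<'E'
import cv2
a=cv2.imread("pics/top0.png")[110:310,220:420]; cv2.imwrite("pics/top0z.png",cv2.resize(a,(600,600),interpolation=cv2.INTER_CUBIC))
a=cv2.imread("pics/scene0.png")[130:280,200:400]; cv2.imwrite("pics/scene0z.png",cv2.resize(a,(800,600),interpolation=cv2.INTER_CUBIC))
E
```

```text
(no output)
```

View pics/top0z.png

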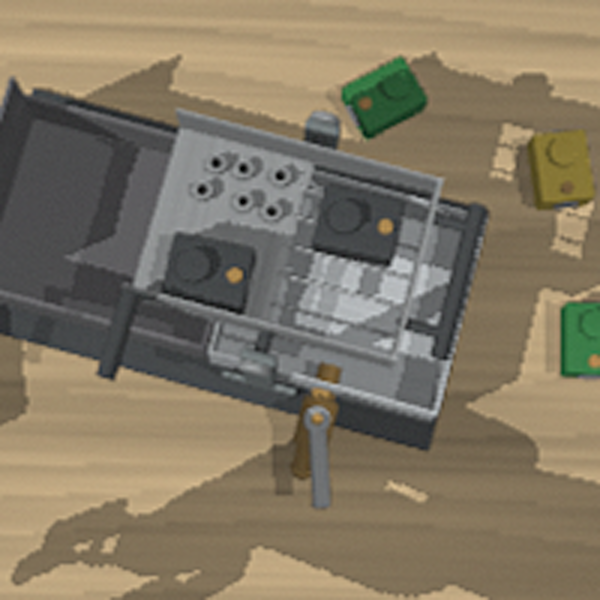

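View pics/scene0z.png

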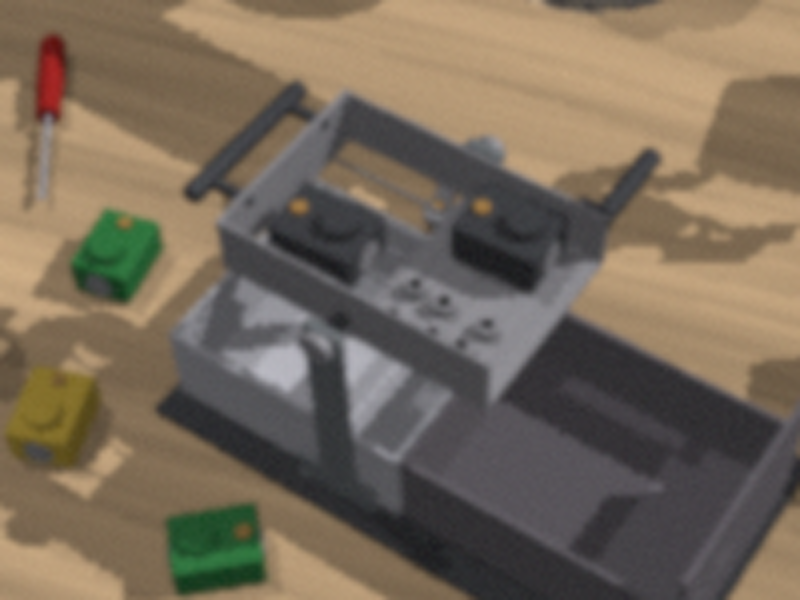

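```bash
cat > h.py <<'E'
import numpy as np
from scipy.spatial.transform import Rotation as R
from scipy.optimize import least_squares
CAM={'scene':dict(f=426.9900787766198,c=(309.12715798797086,202.22418118141252),p=[1323.23846767,343.61954125,1123.98078157],q=[0.54200021,0.18269342,0.27623529,0.77236841]),
'top':dict(f=491.7113818650748,c=(320.1102257188106,198.81013113634663),p=[365.09493645,49.78816963,1393.69542694],q=[0.71416628,0.05672699,-0.07087231,-0.69406462])}
def rot(q): return R.from_quat(np.r_[q[1:],q[0]])
def proj(cam,P):
    c=CAM[cam]; v=rot(c['q']).inv().apply(np.atleast_2d(P)-np.array(c['p']))
    return np.c_[c['c'][0]+c['f']*v[:,0]/-v[:,2], c['c'][1]+c['f']*v[:,1]/v[:,2]]
def ray(cam,uv):
    c=CAM[cam]; d=np.array([(uv[0]-c['c'][0])/c['f'],-(uv[1]-c['c'][1])/c['f'],-1]); return np.array(c['p']),rot(c['q']).apply(d)
def onz(cam,uv,z):
    p,d=ray(cam,uv); return p+d*(z-p[2])/d[2]
def stand2w(S,P): # S=x,y,yaw ; P local mm
    return R.from_euler('z',S[2]).apply(np.atleast_2d(P))+np.array([S[0],S[1],0])
def w2stand(S,P): return R.from_euler('z',-S[2]).apply(np.atleast_2d(P)-np.array([S[0],S[1],0]))
def bask(th,P): # P relative to swing axis, stand axes at level; positive th= spout(+y) down => rotate about x by -th
    return R.from_euler('x',-th).apply(np.atleast_2d(P))+np.array([0,0,200])
E
python3 - <<'E'
from h import *
obs=[('scene','rear',(260.6,165.8)),('scene','front',(355.4,174.3)),('scene','bin',(351,252.4)),('scene','pan',(289.6,220.4)),
('top','rear',(371.8,203.5)),('top','front',(255.7,226.8)),('top','pivot',(324.7,248.2)),('top','tip',(325.2,277.5)),('top','stand',(311.6,203.7)),('scene','stand',(300.5,231.6)),('top','bin',(262.2,190.8)),('top','pan',(335.8,211))]
def pts(x):
    S=x[:3];th=x[3];ck=x[4]
    d=dict(rear=bask(th,[0,-140,25])[0],front=bask(th,[-125,112,25])[0],pivot=[-125,-60,76],tip=[-125-78*np.cos(ck),-60-78*np.sin(ck),76],stand=[0,0,8],bin=[0,x[5],x[6]],pan=[0,x[7],x[6]])
    return {k:stand2w(S,v)[0] for k,v in d.items()}
def res(x):
    p=pts(x); return np.concatenate([proj(c,p[n])[0]-uv for c,n,uv in obs])
r=least_squares(res,[400,70,-.2,-.15,.1,120,10,-80],loss='soft_l1',f_scale=1.5)
print(np.round(r.x,3))
for o,e in zip(obs,r.fun.reshape(-1,2)): print(o,np.round(e,1))
for k,v in pts(r.x).items(): print(k,np.round(v))
E
```

```text
[491.69  -18.158  10.717 -16.421  21.558  80.404 -12.099 -50.011]
('scene', 'rear', (260.6, 165.8)) [8.6 1.2]
('scene', 'front', (355.4, 174.3)) [-12.4   9.4]
('scene', 'bin', (351, 252.4)) [-66.  -33.7]
('scene', 'pan', (289.6, 220.4)) [ 18.7 -26.4]
('top', 'rear', (371.8, 203.5)) [-16.3 -20.1]
('top', 'front', (255.7, 226.8)) [27.  23.8]
('top', 'pivot', (324.7, 248.2)) [-40.4   0.3]
('top', 'tip', (325.2, 277.5)) [-19.4  -9.1]
('top', 'stand', (311.6, 203.7)) [22.7 39.8]
('scene', 'stand', (300.5, 231.6)) [ -1.1 -32.1]
('top', 'bin', (262.2, 190.8)) [80.  26.8]
('top', 'pan', (335.8, 211)) [-7. 50.]
rear [609. -52. 273.]
front [460. 121. 108.]
pivot [468. 119.  76.]
tip [417.  59.  76.]
stand [492. -18.   8.]
bin [569. -40. -12.]
pan [444.  -4. -12.]
```

```bash
python3 - <<'E'
from h import *
for c,uv,z in [('top',(311.6,203.7),0),('scene',(300.5,231.6),0),('top',(371.8,203.5),225),('scene',(260.6,165.8),225),('top',(255.7,226.8),225),('scene',(355.4,174.3),225),('top',(324.7,248.2),76),('top',(325.2,277.5),76),('top',(325,390),0),('top',(445.5,185.5),0),('scene',(187.5,216.8),0)]: print(c,uv,np.round(onz(c,uv,z)))
E
```

```text
top (311.6, 203.7) [605.  49.   0.]
scene (300.5, 231.6) [608.  30.   0.]
top (371.8, 203.5) [571. -96. 225.]
scene (260.6, 165.8) [573. -99. 225.]
top (255.7, 226.8) [506. 181. 225.]
scene (355.4, 174.3) [514. 169. 225.]
top (324.7, 248.2) [472.  11.  76.]
top (325.2, 277.5) [395.   7.  76.]
top (325, 390) [98. -2.  0.]
top (445.5, 185.5) [ 671. -339.    0.]
scene (187.5, 216.8) [ 677. -343.    0.]
```

```bash
cat > fit.py <<'E'
from h import *
obs=[('scene','rear',(260.6,165.8)),('scene','front',(355.4,174.3)),('scene','bin',(351,252.4)),('scene','pan',(289.6,220.4)),
('top','rear',(371.8,203.5)),('top','front',(255.7,226.8)),('top','pivot',(324.7,248.2)),('top','tip',(325.2,277.5)),('top','stand',(311.6,203.7)),('scene','stand',(300.5,231.6)),('top','bin',(262.2,190.8)),('top','pan',(335.8,211))]
def pts(x):
    S=x[:3];th=x[3];ck=x[4]
    d=dict(rear=bask(th,[0,-140,25])[0],front=bask(th,[-125,112,25])[0],pivot=[-125,-60,76],tip=[-125-78*np.cos(ck),-60-78*np.sin(ck),76],stand=[0,0,0],bin=[0,x[5],x[6]],pan=[0,x[7],x[6]])
    return {k:stand2w(S,v)[0] for k,v in d.items()}
def res(x):
    p=pts(x); return np.concatenate([proj(c,p[n])[0]-uv for c,n,uv in obs])
r=least_squares(res,[600,30,-.22,-.15,.1,140,10,-80],x_scale=[10,10,.05,.05,.05,10,10,10],loss='soft_l1',f_scale=1.5)
print(np.round(r.x,3))
if __name__=='__main__':
    for o,e in zip(obs,r.fun.reshape(-1,2)): print(o,np.round(e,1))
    for k,v in pts(r.x).items(): print(k,np.round(v))
E
python3 fit.py; python3 - <<'E'
from fit import *
import cv2
x=r.x;S=x[:3]
for cam in('top','scene'):
    im=cv2.imread(f'pics/{cam}0.png')
    L=[]
    # base plate, uprights top, basket rims
    bp=stand2w(S,[[-120,-230,8],[120,-230,8],[120,230,8],[-120,230,8]])
    rim=stand2w(S,bask(x[3],[[-74,-103,32],[74,-103,32],[74,118,32],[-74,118,32]]))
    fl=stand2w(S,bask(x[3],[[-74,-103,-15],[74,-103,-15],[74,118,-15],[-74,118,-15]]))
    up=stand2w(S,[[-105,-15,212],[-95,-15,212],[-95,15,212],[-105,15,212]]);up2=stand2w(S,[[105,-15,212],[95,-15,212],[95,15,212],[105,15,212]])
    big=cv2.resize(im,None,fx=4,fy=4,interpolation=cv2.INTER_CUBIC)
    for P,col in((bp,(0,0,255)),(rim,(0,255,0)),(fl,(255,255,0)),(up,(255,0,255)),(up2,(255,0,255))):
        cv2.polylines(big,[((proj(cam,P)+.5)*4).astype(int)],True,col,1)
    for p in pts(x).values(): cv2.circle(big,tuple(((proj(cam,p)[0]+.5)*4).astype(int)),4,(0,255,255),1)
    c=(proj(cam,stand2w(S,[0,0,120])[0])[0]*4).astype(int)
    cv2.imwrite(f'pics/{cam}_fit.png',big[c[1]-300:c[1]+300,c[0]-400:c[0]+400])
E
```

```text
[ 6.04010e+02  4.08920e+01 -2.24000e-01  1.30000e-02  2.59000e-01
  1.58181e+02  1.08550e+01 -6.19350e+01]
('scene', 'rear', (260.6, 165.8)) [ 1.3 -0.2]
('scene', 'front', (355.4, 174.3)) [ 3.8 -0.7]
('scene', 'bin', (351, 252.4)) [-3.7  0.1]
('scene', 'pan', (289.6, 220.4)) [-1.6  0.8]
('top', 'rear', (371.8, 203.5)) [-0.2 -0.9]
('top', 'front', (255.7, 226.8)) [ 1.3 -0.1]
('top', 'pivot', (324.7, 248.2)) [0.2 1.3]
('top', 'tip', (325.2, 277.5)) [0.  1.5]
('top', 'stand', (311.6, 203.7)) [2.9 0.5]
('scene', 'stand', (300.5, 231.6)) [3.6 0. ]
('top', 'bin', (262.2, 190.8)) [-1.2 -1. ]
('top', 'pan', (335.8, 211)) [-0.2 -2.1]
rear [573. -95. 227.]
front [507. 178. 223.]
pivot [469.  10.  76.]
tip [391.   7.  76.]
stand [604.  41.   0.]
bin [639. 195.  11.]
pan [590. -20.  11.]
[ 6.04010e+02  4.08920e+01 -2.24000e-01  1.30000e-02  2.59000e-01
  1.58181e+02  1.08550e+01 -6.19350e+01]
```

View pics/top_fit.png

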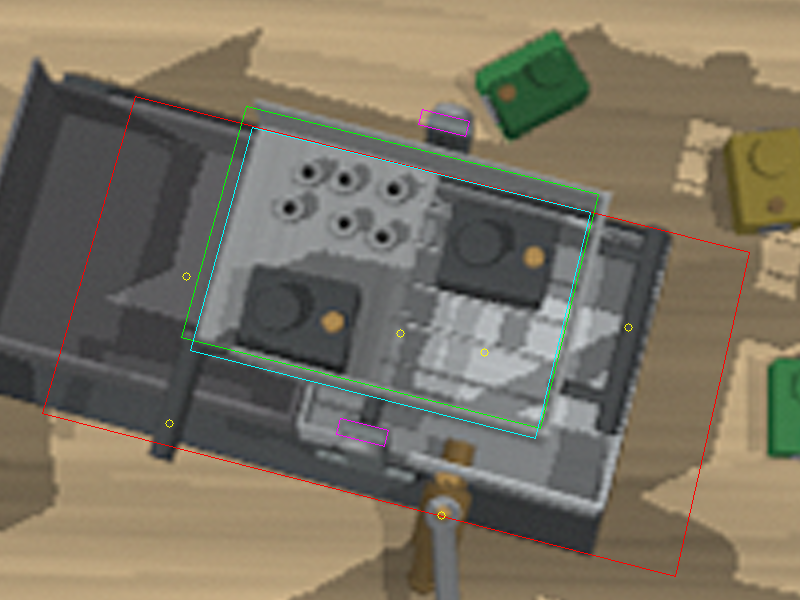

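View pics/scene_fit.png

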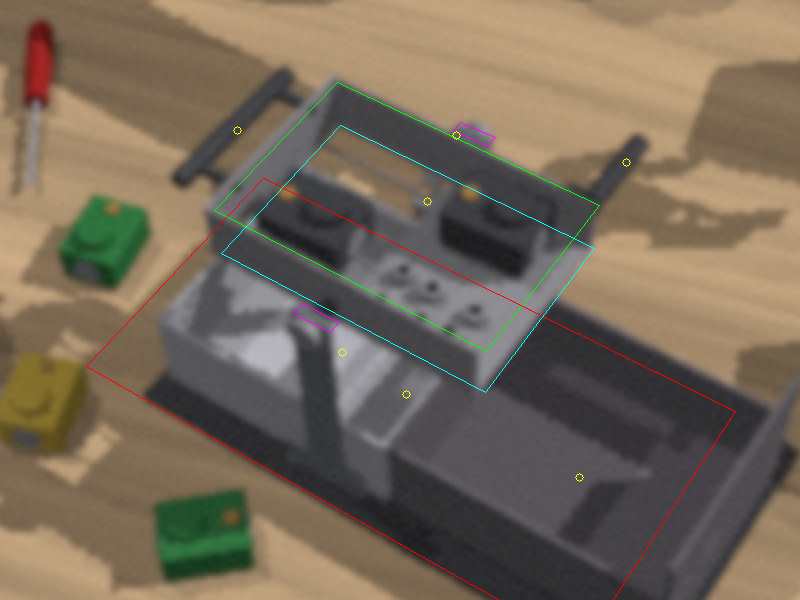

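```bash
cat > fit2.py <<'E'
from h import *
S0=[604.01,40.892,-.224]
def org(cam):
    c=(proj(cam,stand2w(S0,[0,0,120])[0])[0]*4).astype(int); return np.array([c[0]-400,c[1]-300])
def un(cam,p): return (np.array(p)+org(cam))/4-.5
W=76.5
picks=[('top',[65,-140,25],(657,230)),('top',[-65,-140,25],(607,430)),('top',[-148,112,25],(163,456)),
('top',[W,118,32],(254,103)),('top',[W,-105,32],(609,192)),('top',[-W,-105,32],(541,432)),('top',[-W,118,32],(182,336)),
('scene',[-65,-140,25],(288,75)),('scene',[65,-140,25],(182,180)),('scene',[-148,112,25],(640,144)),
('scene',[-W,-105,32],(335,77)),('scene',[W,-105,32],(207,214)),('scene',[W,118,32],(487,352)),('scene',[-W,118,32],(601,207))]
def res(x): return np.concatenate([proj(c,stand2w(x[:3],bask(x[3],P)))[0]-un(c,p) for c,P,p in picks])
r=least_squares(res,[600,38,-.224,0],x_scale=[10,10,.05,.05],loss='soft_l1',f_scale=1)
if __name__=='__main__':
    print(np.round(r.x,3)); print(np.round(r.fun.reshape(-1,2),1))
    S=r.x[:3]
    for c,uv in (('top',(324.7,248.2)),('top',(325.2,277.5))): print(np.round(w2stand(S,onz(c,uv,76))))
E
python3 fit2.py
```

```text
[ 6.04585e+02  3.88560e+01 -2.33000e-01  2.10000e-02]
[[-0.2 -0.8]
 [-0.5  0.5]
 [-0.5  0.4]
 [-0.3 -0.5]
 [-0.7 -0. ]
 [ 0.8  0.5]
 [ 0.3  0.7]
 [ 0.3 -0. ]
 [-0.6  1.2]
 [ 0.1  0.2]
 [ 0.3  0.2]
 [ 0.1 -1.1]
 [-1.8  0.9]
 [-0.6 -0.4]]
[[-122.  -58.   76.]]
[[-197.  -79.   76.]]
```

```bash
cat >> h.py <<'E'
S=np.array([604.6,38.9,-.233])
def toolpos(target_local):  # shift (m) in tool axes from current pose to the local stand point
    from rig import ctrl
    s=ctrl.sense(); Rt=rot(s['ee_rot']); w=stand2w(S,target_local)
    return np.round(Rt.inv().apply(w-s['eef_pos'])/1000,4)
E
python3 - <<'E'
from h import *
from rig import ctrl
s=ctrl.sense();M=rot(s['ee_rot']).as_matrix();print(np.round(M,3))
print('local axes of tool', np.round(R.from_euler('z',.233).as_matrix()@M,3))
print(w2stand(S,s['eef_pos']), s['time_s'])
for r_,a in ((65,.27),(65,.8),(65,1.2),(65,1.571)):
    n=np.array([np.sin(a),-np.cos(a)])*-1
    # handle dir (-cos,-sin); clockwise side normal: 
    d=np.array([-np.cos(a),-np.sin(a)]); ccw=np.array([-d[1],d[0]]); f=np.array([-125,-60])+r_*d-ccw*22
    print(a,np.round(f),np.round(stand2w(S,[*f,70])))
E
```

```text
[[ 0.     0.346  0.938]
 [ 0.     0.938 -0.346]
 [-1.     0.     0.   ]]
local axes of tool [[ 0.     0.12   0.993]
 [ 0.     0.993 -0.12 ]
 [-1.     0.     0.   ]]
[[-515.99371795  343.73566346  231.31497575]] 2.1
0.27 [-194.  -56.] [[403.  29.  70.]]
0.8 [-186.  -91.] [[402.  -7.  70.]]
1.2 [-169. -113.] [[414. -32.  70.]]
1.571 [-147. -125.] [[433. -49.  70.]]
```

>>> arm_command(
  plan=[
    [0,0,0,-0.12,0],
    [0,-0.0432,0.0354,0,0],
    [0,-0.0432,0.0354,0,0],
    [0,-0.0432,0.0354,0,0],
    [0,-0.0432,0.0354,0,0],
    [0,-0.0432,0.0354,0,0],
    [0,-0.0432,0.0354,0,0],
    [0,-0.0432,0.0354,0,0],
    [0,-0.0432,0.0354,0,0],
    [0,-0.0432,0.0354,0,0],
    [0.05,0,0,0,0],
  ],
)

```text
time_s: 3.48
eef_pos: [404.7, 37.2, 182.7]
ee_rot: [0.705, 0.084, 0.699, -0.085]
force: [0.5, 0.1, -0.8]
grip_width: -0.001
```

```bash
cat > st.py <<'E'
from h import *
from rig import ctrl
import sys
s=ctrl.sense();M=rot(s['ee_rot']).as_matrix()
print('t',s['time_s'],'local',np.round(w2stand(S,s['eef_pos'])[0],1),'F',np.round(R.from_euler('z',.233).apply(s['force']),1),'g',round(s['grip_width'],3))
print(np.round((R.from_euler('z',.233).as_matrix()@M),3).tolist())
if len(sys.argv)>1:
    import cv2
    for c in sys.argv[2:]:
        cv2.imwrite(f'pics/{c}_{sys.argv[1]}.png',ctrl.capture(c)['color'][:,:,::-1])
E
python3 st.py a wrist
```

```text
t 3.475 local [-194.1  -47.8  182.7] F [ 0.5  0.2 -0.8] g -0.001
[[0.007, 0.006, 1.0], [-0.0, 1.0, -0.006], [-1.0, -0.0, 0.007]]
```

View pics/wrist_a.png

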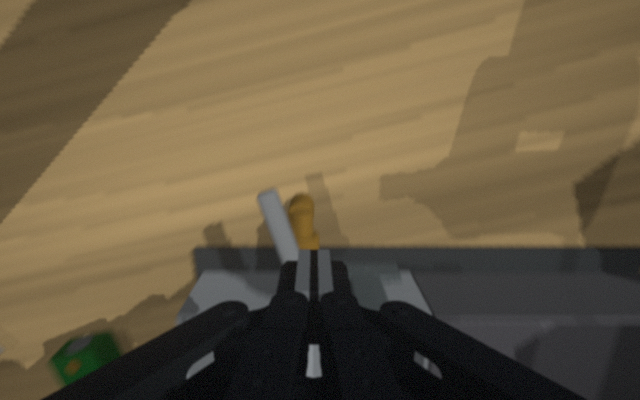

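>>> arm_command(
  plan=[
    [0.04,0,0,0,0],
    [0.04,0,0,0,0],
    [0.025,0,0,0,0],
    [0,0,0,0,0],
  ],
)

```text
time_s: 4.03
eef_pos: [401.0, 40.9, 75.9]
ee_rot: [0.701, 0.082, 0.703, -0.082]
force: [-0.3, 0.6, 0.5]
grip_width: 0.002
```

```bash
python3 st.py b wrist top; python3 - <<'E'
import cv2
a=cv2.imread("pics/top_b.png")[180:300,250:410]; cv2.imwrite("pics/top_bz.png",cv2.resize(a,(800,600),interpolation=cv2.INTER_CUBIC))
E
```

```text
t 4.025 local [-198.5  -45.    75.9] F [-0.5  0.5  0.5] g 0.002
[[-0.003, 0.0, 1.0], [-0.0, 1.0, -0.0], [-1.0, -0.0, -0.003]]
```

View pics/wrist_b.png

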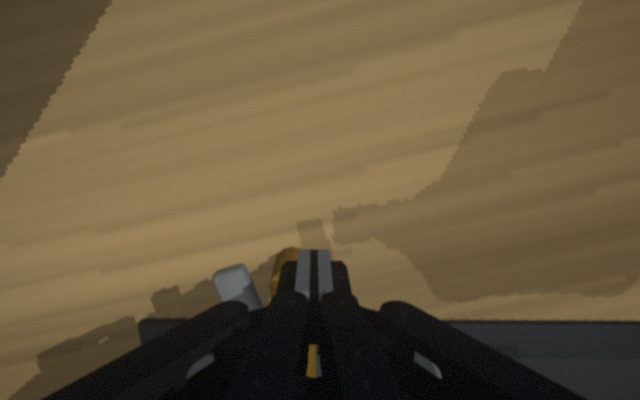

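View pics/top_bz.png

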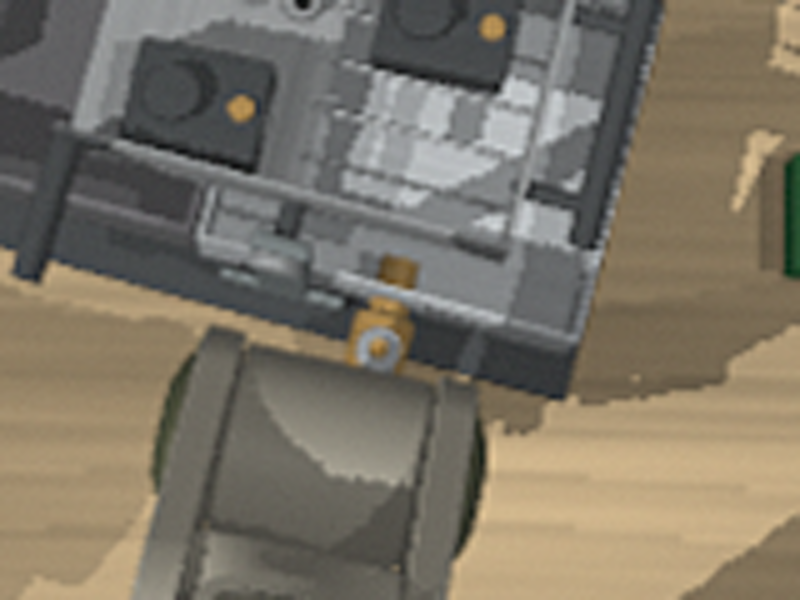

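>>> arm_command(
  plan=[
    [0.005,-0.012,0.0045,0,0],
    [0,-0.018,0.003,0,0],
    [0,-0.016,0.005,0,0],
    [0,-0.012,0.008,0,0],
    [0,-0.01,0.009,0,0],
    [0,-0.007,0.011,0,0],
    [0,-0.005,0.01,0,0],
    [0,0,0,0,0],
  ],
)

```text
time_s: 5.12
eef_pos: [433.3, -49.8, 71.3]
ee_rot: [0.703, 0.082, 0.702, -0.083]
force: [0.4, -0.8, 0.3]
grip_width: -0.002
```

```bash
python3 st.py c wrist
```

```text
t 5.125 local [-146.2 -125.9   71.3] F [ 0.6 -0.7  0.3] g -0.002
[[0.001, 0.001, 1.0], [-0.001, 1.0, -0.001], [-1.0, -0.001, 0.001]]
```

View pics/wrist_c.png

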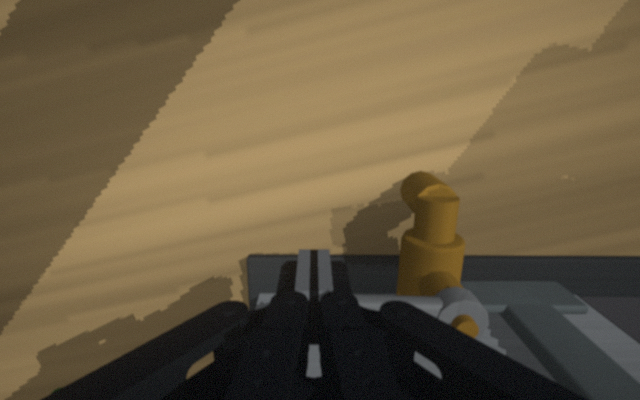

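>>> arm_command(
  plan=[
    [0,0,0.003,0,0],
    [0,0,0.003,0,0],
    [0,0,0,0,0],
  ],
)

```text
time_s: 5.55
eef_pos: [436.4, -50.0, 71.0]
ee_rot: [0.7, 0.082, 0.704, -0.082]
force: [-11.9, -2.1, 7.2]
grip_width: 0.003
```

```bash
python3 st.py
```

```text
t 5.55 local [-143.2 -125.3   71. ] F [-11.1  -4.8   7.2] g 0.003
[[-0.005, -0.0, 1.0], [-0.0, 1.0, 0.0], [-1.0, -0.0, -0.005]]
```

>>> arm_command(
  plan=[
    [0,0,0.003,0,0],
    [0,0,0,0,0],
  ],
)

```text
time_s: 5.8
eef_pos: [436.7, -49.9, 70.6]
ee_rot: [0.698, 0.082, 0.707, -0.081]
force: [-25.2, 0.9, 15.5]
grip_width: 0.0
```

```bash
python3 st.py d wrist
```

```text
t 5.8 local [-142.8 -125.2   70.6] F [-24.7  -5.   15.5] g 0.0
[[-0.012, -0.001, 1.0], [-0.0, 1.0, 0.001], [-1.0, -0.0, -0.012]]
```

View pics/wrist_d.png

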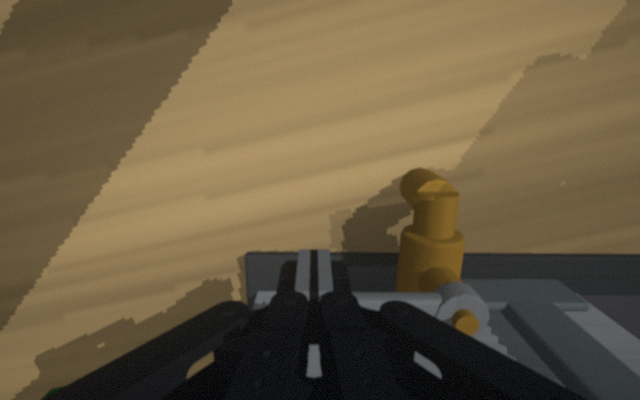

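>>> arm_command(
  plan=[
    [0,0,-0.012,0,0],
    [0,0,-0.025,0,0],
    [-0.055,0,0,0,0],
    [-0.055,0,0,0,0],
    [-0.055,0,0,0,0],
    [-0.055,0,0,0,0],
    [0,-0.004,0.058,0,0],
    [0,-0.005,0.058,0,0],
    [0,-0.005,0.058,0,0],
    [0,0,0,0,0],
  ],
)

```text
time_s: 7.1
eef_pos: [573.4, -97.5, 288.5]
ee_rot: [0.701, 0.083, 0.703, -0.082]
force: [-0.5, 0.4, 0.1]
grip_width: 0.001
```

```bash
python3 st.py e wrist top scene; python3 - <<'E'
import cv2
a=cv2.imread("pics/scene_e.png")[130:280,200:400]; cv2.imwrite("pics/scene_ez.png",cv2.resize(a,(800,600),interpolation=cv2.INTER_CUBIC))
E
```

```text
t 7.1 local [   1.1 -139.9  288.5] F [-0.6  0.2  0.1] g 0.001
[[-0.003, 0.001, 1.0], [0.0, 1.0, -0.001], [-1.0, 0.0, -0.003]]
```

View pics/wrist_e.png

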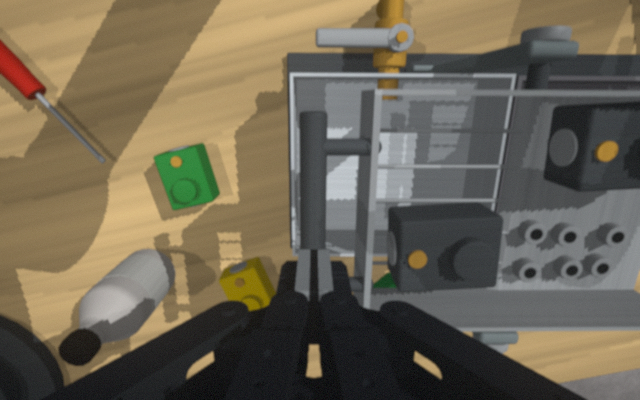

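View pics/scene_ez.png

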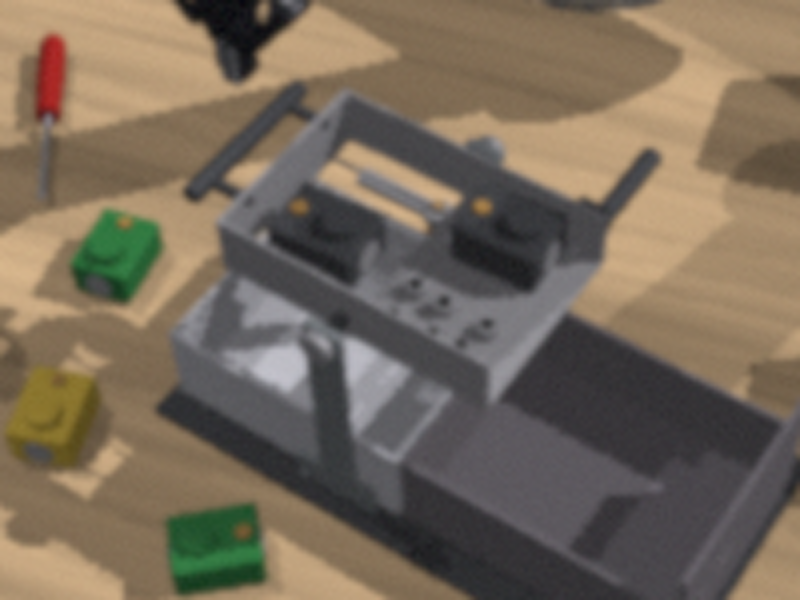

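View pics/top_e.png

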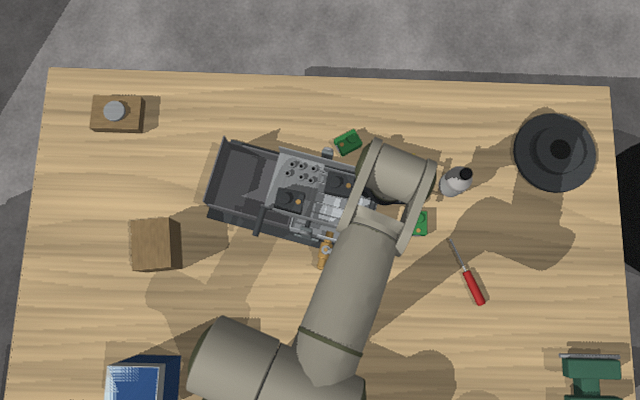

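>>> arm_command(
  plan=[
    [0.045,0,0,0,0],
    [0.038,-0.002,0,0,0],
    [0.029,0.003,0,0,0],
    [0.015,0.005,0,0,0],
    [0.013,0.005,0,0,0],
    [0,0,0,0,0],
    [0,0,0,0,0],
    [0,0,0,0,0],
  ],
)

```text
time_s: 8.25
eef_pos: [573.7, -86.2, 154.0]
ee_rot: [0.704, 0.082, 0.701, -0.083]
force: [-2.2, -3.9, 6.6]
grip_width: 0.003
```

```bash
python3 st.py f wrist scene; python3 - <<'E'
import cv2
a=cv2.imread("pics/scene_f.png")[130:280,200:400]; cv2.imwrite("pics/scene_fz.png",cv2.resize(a,(800,600),interpolation=cv2.INTER_CUBIC))
E
```

```text
t 8.25 local [  -1.1 -128.8  154. ] F [-1.2 -4.2  6.6] g 0.003
[[0.004, 0.001, 1.0], [-0.002, 1.0, -0.001], [-1.0, -0.002, 0.004]]
```

View pics/wrist_f.png

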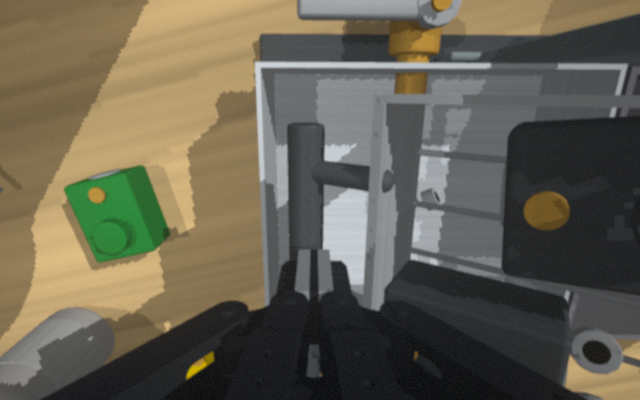

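View pics/scene_fz.png

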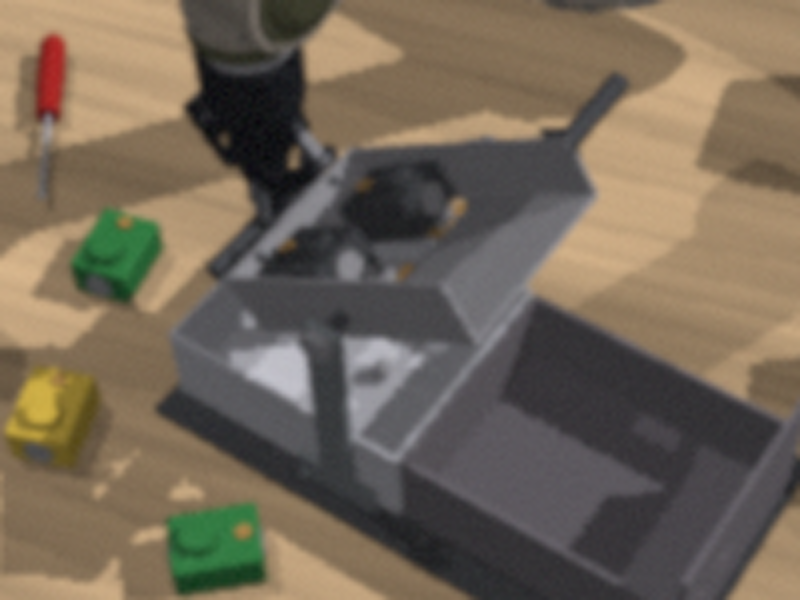

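>>> arm_command(
  plan=[
    [-0.06,-0.01,0,0,0],
    [-0.06,0,0,0,0],
    [-0.02,0,0,0,0],
    [0,0,0,0,0],
    [0,0,0,0,0],
    [0,0,0,0,0],
  ],
)

```text
time_s: 9.1
eef_pos: [571.0, -95.3, 290.1]
ee_rot: [0.702, 0.083, 0.703, -0.082]
force: [-0.1, -0.4, 0.3]
grip_width: -0.002
```

```bash
python3 st.py g wrist scene; python3 - <<'E'
import cv2
a=cv2.imread("pics/scene_g.png")[130:280,200:400]; cv2.imwrite("pics/scene_gz.png",cv2.resize(a,(800,600),interpolation=cv2.INTER_CUBIC))
E
```

```text
t 9.1 local [  -1.7 -138.3  290.1] F [-0.  -0.4  0.3] g -0.002
[[-0.002, 0.001, 1.0], [0.0, 1.0, -0.001], [-1.0, 0.0, -0.002]]
```

View pics/wrist_g.png

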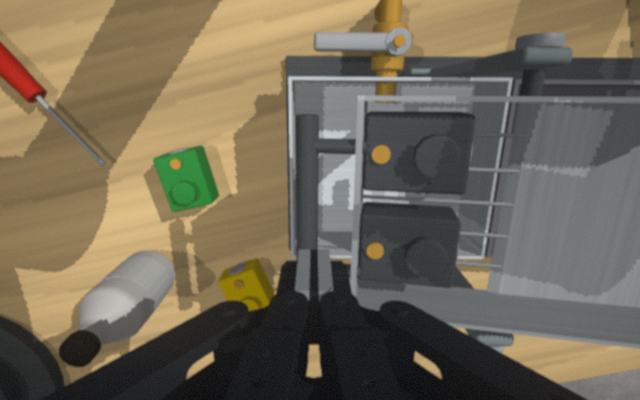

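View pics/scene_gz.png

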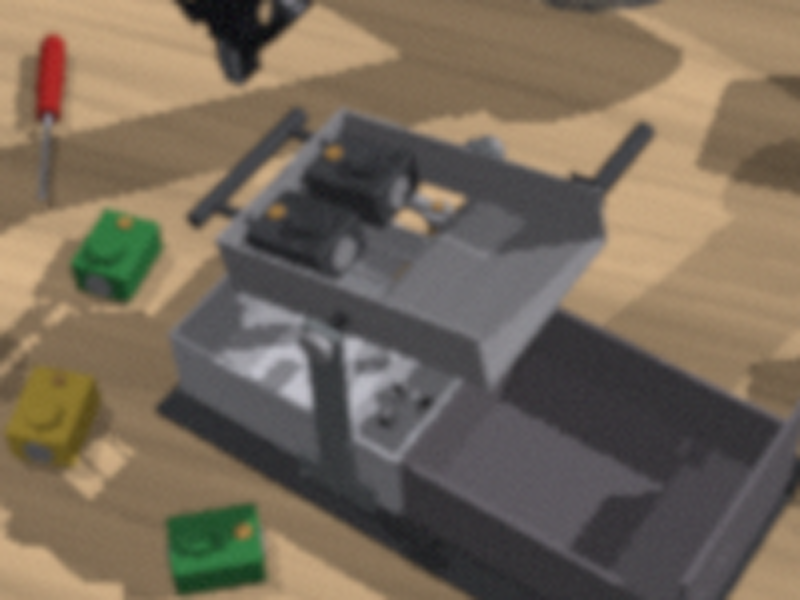

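```bash
python3 - <<'E'
from rig import ctrl
import cv2
for n in ("scene","wrist"):
    c=ctrl.capture(n)
    print(n,[(np_.get("uv"),round(np_["score"],2)) for np_ in ctrl.spot_in(n,"nut0_mid")])
    im=c["color"][:,:,::-1]
    cv2.imwrite(f"pics/{n}_h.png",im)
    if n=="scene": a=im[195:245,245:320]; cv2.imwrite("pics/scene_hz.png",cv2.resize(a,(750,500),interpolation=cv2.INTER_CUBIC))
    else: a=im[60:310,280:530]; cv2.imwrite("pics/wrist_hz.png",cv2.resize(a,(600,600),interpolation=cv2.INTER_CUBIC))
E
```

```text
scene [([208.3, 152.0], 0.39)]
wrist [([543.1, 219.0], 0.16)]
```

View pics/scene_hz.png

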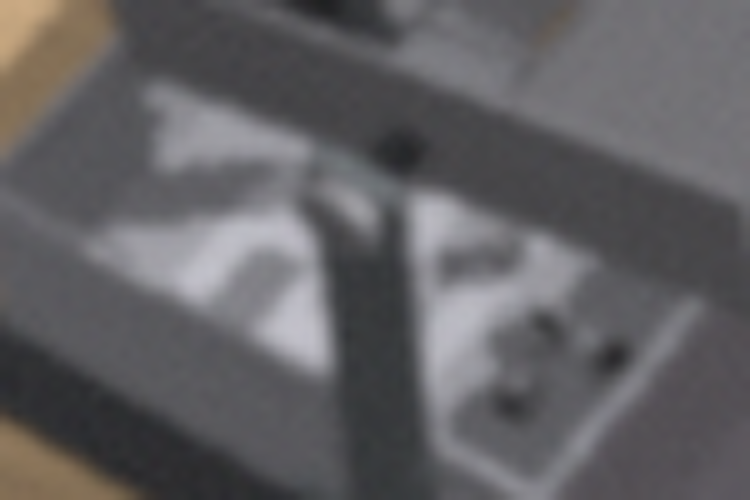

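View pics/wrist_hz.png

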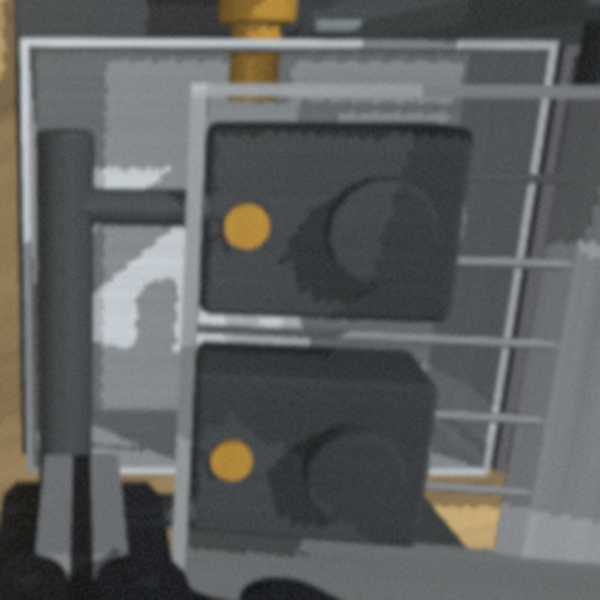

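>>> arm_command(
  plan=[
    [0.06,-0.002,0,0,0],
    [0.055,0.003,0,0,0],
    [0.028,0.007,0,0,0],
    [0.003,0,0,0,0],
    [-0.055,-0.03,0,0,0],
    [-0.02,0,0,0,0],
    [0.02,0,0,0,0],
    [0.055,0.03,0,0,0],
    [0,0,0,0,0],
    [-0.06,-0.009,0,0,0],
    [-0.06,0.001,0,0,0],
    [-0.026,0,0,0,0],
  ],
)

```text
time_s: 10.9
eef_pos: [571.9, -95.7, 295.0]
ee_rot: [0.704, 0.082, 0.7, -0.083]
force: [0.2, 0.6, 0.2]
grip_width: 0.002
```

```bash
python3 st.py i wrist scene; python3 - <<'E'
import cv2
a=cv2.imread("pics/scene_i.png")[130:280,200:400]; cv2.imwrite("pics/scene_iz.png",cv2.resize(a,(800,600),interpolation=cv2.INTER_CUBIC))
E
```

```text
t 10.9 local [  -0.7 -138.6  295. ] F [0.  0.6 0.2] g 0.002
[[0.005, 0.001, 1.0], [-0.001, 1.0, -0.001], [-1.0, -0.001, 0.005]]
```

View pics/wrist_i.png

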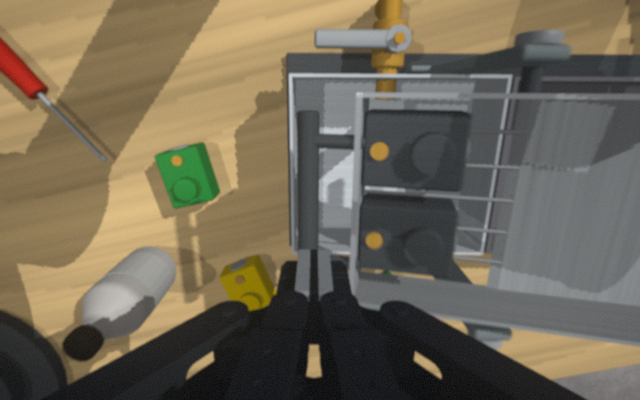

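View pics/scene_iz.png

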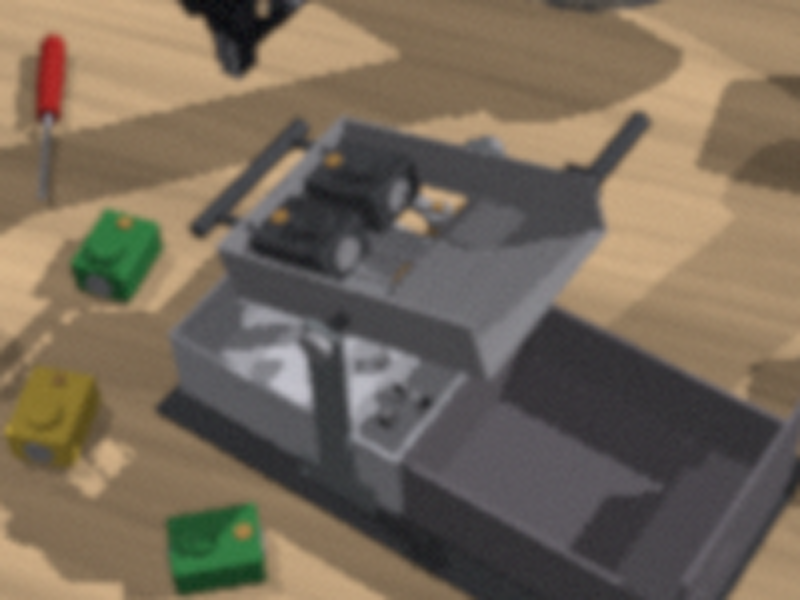

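>>> arm_command(
  plan=[
    [0,0.02,-0.055,0,0],
    [0,0.03,-0.055,0,0],
    [0,0.03,-0.055,0,0],
    [0.05,0.01,0,0,0],
    [0.05,0,0,0,0],
    [0,0,0,0,0],
  ],
)

```text
time_s: 11.75
eef_pos: [429.9, 30.5, 188.4]
ee_rot: [0.7, 0.083, 0.705, -0.082]
force: [-0.0, -0.1, 1.5]
grip_width: 0.001
```

```bash
python3 st.py j wrist top; python3 - <<'E'
import cv2
a=cv2.imread("pics/top_j.png")[120:260,250:410]; cv2.imwrite("pics/top_jz.png",cv2.resize(a,(800,600) if 0 else (686,600),interpolation=cv2.INTER_CUBIC))
E
```

```text
t 11.75 local [-168.1  -48.5  188.4] F [-0.  -0.1  1.5] g 0.001
[[-0.008, 0.001, 1.0], [-0.0, 1.0, -0.001], [-1.0, -0.0, -0.008]]
```

View pics/wrist_j.png

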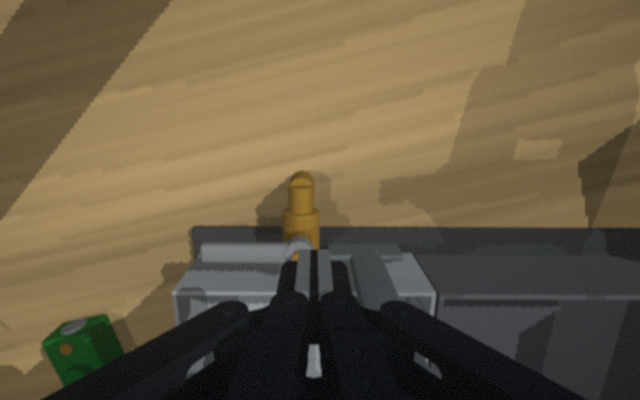

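View pics/top_jz.png

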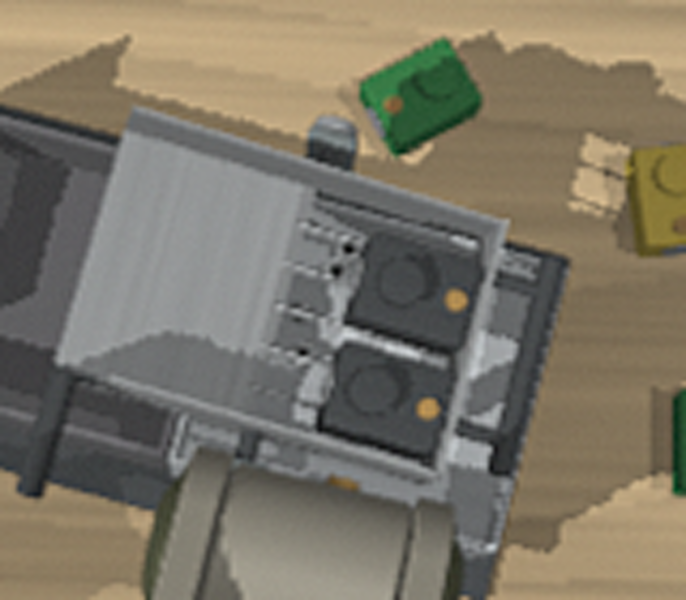

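>>> arm_command(
  plan=[
    [0,-0.06,0,0,0],
    [0,-0.06,0,0,0],
    [0,-0.06,0,0,0],
    [0,-0.05,0,0,0],
    [0,0,0,0,0],
  ],
)

```text
time_s: 12.48
eef_pos: [378.6, -197.0, 193.1]
ee_rot: [0.703, 0.083, 0.701, -0.085]
force: [1.3, 1.3, 0.4]
grip_width: -0.0
```

```bash
python3 st.py k wrist top; python3 - <<'E'
import cv2
a=cv2.imread("pics/wrist_k.png")[200:400,400:640]; cv2.imwrite("pics/wrist_kz.png",cv2.resize(a,(720,600),interpolation=cv2.INTER_CUBIC))
E
```

```text
t 12.475 local [-165.4 -281.7  193.1] F [1.  1.5 0.4] g -0.0
[[0.003, 0.006, 1.0], [-0.002, 1.0, -0.006], [-1.0, -0.002, 0.003]]
```

View pics/wrist_k.png

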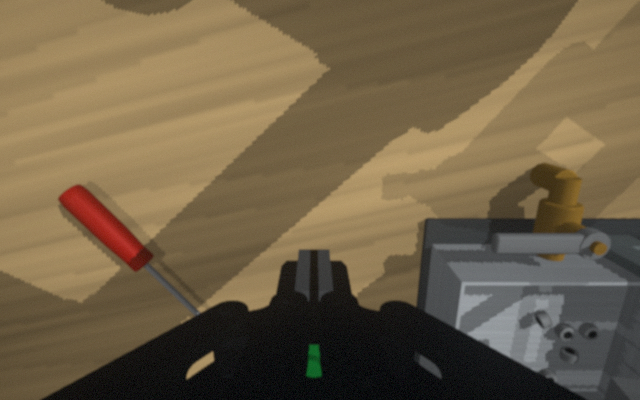

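View pics/wrist_kz.png

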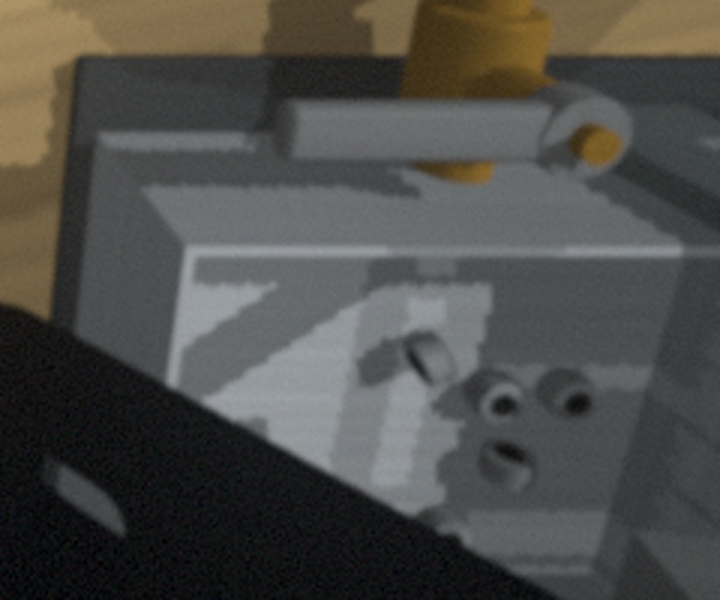

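>>> arm_command(
  plan=[
    [0,-0.01,0.05,0,0],
    [0,0,0,0,0],
  ],
)

```text
time_s: 12.82
eef_pos: [427.1, -214.7, 191.6]
ee_rot: [0.703, 0.082, 0.702, -0.082]
force: [-1.0, -0.1, -0.8]
grip_width: -0.0
```

```bash
python3 st.py l wrist; python3 - <<'E'
import cv2
a=cv2.imread("pics/wrist_l.png")[150:350,400:640]; cv2.imwrite("pics/wrist_lz.png",cv2.resize(a,(720,600),interpolation=cv2.INTER_CUBIC))
E
```

```text
t 12.825 local [-114.1 -287.8  191.6] F [-1.  -0.4 -0.8] g -0.0
[[0.001, -0.001, 1.0], [-0.0, 1.0, 0.001], [-1.0, -0.0, 0.001]]
```

View pics/wrist_lz.png

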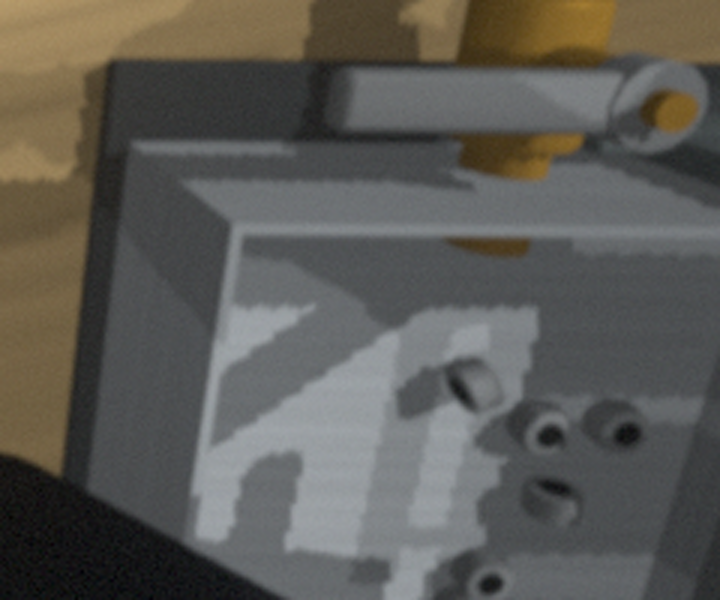

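```bash
python3 - <<'E'
import cv2
a=cv2.imread("pics/wrist_l.png")[260:400,440:640]; cv2.imwrite("pics/wrist_lz2.png",cv2.resize(a,(800,560),interpolation=cv2.INTER_CUBIC))
E
```

```text
(no output)
```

View pics/wrist_lz2.png

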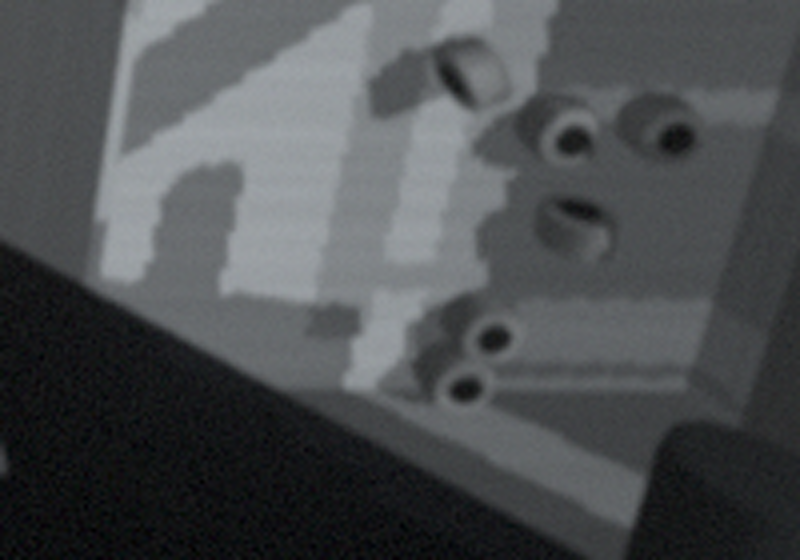

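>>> arm_command(
  plan=[
    [-0.05,0,-0.028,0,0],
    [-0.05,0.03,-0.025,0,0],
    [-0.01,0.06,0,0,0],
    [0,0.06,0,0,0],
    [0,0.06,0,0,0],
    [0,0.06,0,0,0],
    [0,0.06,0,0,0],
    [0,0.06,0,0,0],
    [0,0.005,0.038,0,0],
    [0,0,0,0,0],
  ],
)

```text
time_s: 14.12
eef_pos: [502.2, 173.2, 300.3]
ee_rot: [0.702, 0.082, 0.703, -0.082]
force: [-1.0, -0.0, -0.4]
grip_width: 0.001
```

```bash
python3 st.py m wrist scene
```

```text
t 14.125 local [-130.6  107.   300.3] F [-0.9 -0.3 -0.4] g 0.001
[[-0.001, -0.001, 1.0], [-0.0, 1.0, 0.001], [-1.0, -0.0, -0.001]]
```

View pics/wrist_m.png

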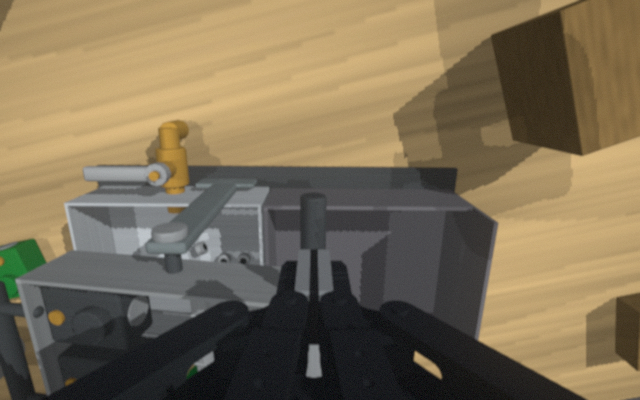

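View pics/scene_m.png

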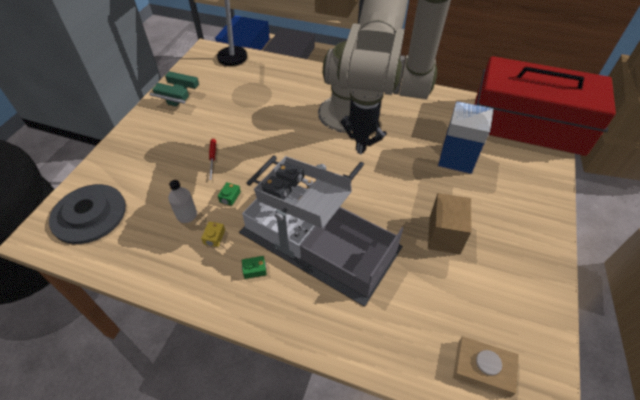

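>>> arm_command(
  plan=[
    [0.048,0,0,0,0],
    [0.02,0.005,0,0,0],
    [0.022,0.003,0,0,0],
    [0.023,-0.002,0,0,0],
    [0.022,-0.006,0,0,0],
    [0.02,-0.009,0,0,0],
    [0.005,-0.002,0,0,0],
    [0,0,0,0,0],
    [0,0,0,0,0],
    [0,0,0,0,0],
  ],
)

```text
time_s: 15.48
eef_pos: [500.1, 163.3, 144.7]
ee_rot: [0.704, 0.084, 0.7, -0.081]
force: [-5.0, 9.4, 22.4]
grip_width: 0.003
```

```bash
python3 st.py n wrist scene; python3 - <<'E'
import cv2
a=cv2.imread("pics/scene_n.png")[130:310,200:440]; cv2.imwrite("pics/scene_nz.png",cv2.resize(a,(800,600),interpolation=cv2.INTER_CUBIC))
E
```

```text
t 15.475 local [-130.4   96.9  144.7] F [-7.   8.  22.4] g 0.003
[[0.006, 0.001, 1.0], [0.005, 1.0, -0.001], [-1.0, 0.005, 0.006]]
```

View pics/scene_nz.png

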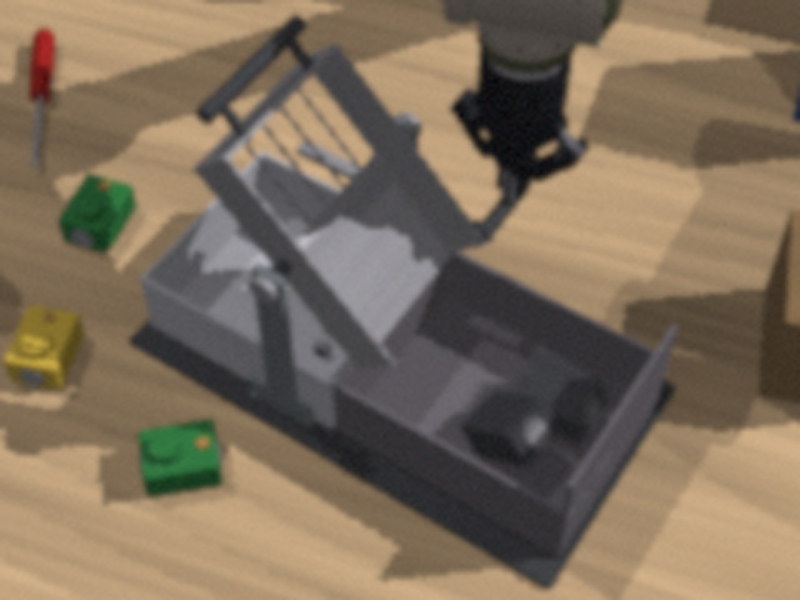

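View pics/wrist_n.png

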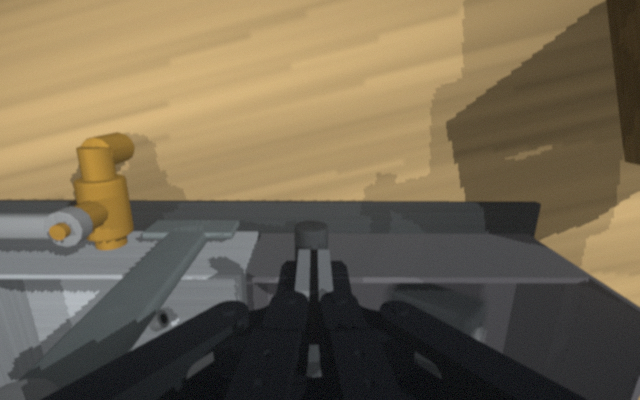

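>>> arm_command(
  plan=[
    [-0.022,0.009,0,0,0],
    [-0.022,0.006,0,0,0],
    [-0.022,0.003,0,0,0],
    [-0.018,-0.001,0,0,0],
    [-0.012,-0.001,0,0,0],
    [-0.01,0,0,0,0],
    [-0.03,0,0,0,0],
    [-0.05,0,-0.02,0,0],
    [0,0,-0.05,0,0],
    [0,0,-0.06,0,0],
    [0,0,-0.06,0,0],
    [0,0,0,0,0],
  ],
)

```text
time_s: 17.08
eef_pos: [315.7, 221.7, 327.2]
ee_rot: [0.703, 0.082, 0.702, -0.081]
force: [0.1, 0.6, 0.7]
grip_width: 0.003
```

```bash
python3 st.py o scene top wrist; python3 - <<'E'
import cv2
a=cv2.imread("pics/scene_o.png")[130:310,200:440]; cv2.imwrite("pics/scene_oz.png",cv2.resize(a,(800,600),interpolation=cv2.INTER_CUBIC))
a=cv2.imread("pics/top_o.png")[110:310,180:420]; cv2.imwrite("pics/top_oz.png",cv2.resize(a,(720,600),interpolation=cv2.INTER_CUBIC))
E
```

```text
t 17.075 local [-323.3  111.1  327.2] F [-0.1  0.6  0.7] g 0.003
[[0.001, -0.002, 1.0], [0.001, 1.0, 0.002], [-1.0, 0.001, 0.001]]
```

View pics/scene_oz.png

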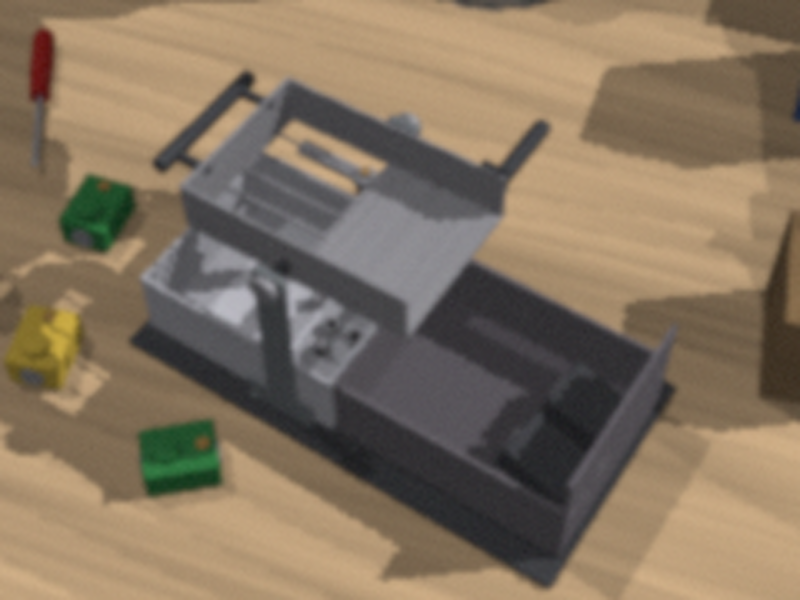

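View pics/top_oz.png

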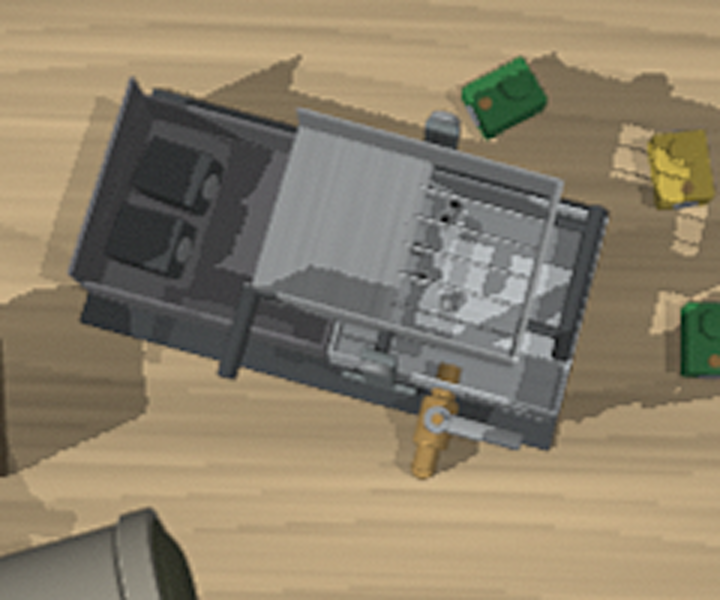

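>>> arm_command(
  plan=[
    [0,0,0,0,0],
    [0,0,0,0,0],
    [0,0,0,0,0],
    [0,0,0,0,0],
    [0,0,0,0,0],
    [0,0,0,0,0],
    [0,0,0,0,0],
    [0,0,0,0,0],
  ],
)

```text
time_s: 18.23
eef_pos: [318.5, 221.1, 326.6]
ee_rot: [0.702, 0.082, 0.702, -0.082]
force: [-0.4, 0.1, -0.4]
grip_width: 0.002
```

```bash
python3 - <<'E'
from h import *
from rig import ctrl
import cv2
c=ctrl.capture('top'); im=c['color'][:,:,::-1]
p={q:ctrl.place_of('top',q)[:2] for q in('cock_pivot','cock_tip','rear_bar','front_bar')}
for q,z in (('cock_pivot',76),('cock_tip',76),('rear_bar',225),('front_bar',225)): print(q,[(np.round(w2stand(S,onz('top',x['uv'],z))[0]),round(x['score'],2)) for x in p[q]])
cv2.imwrite('pics/top_p.png',im)
a=im[110:310,180:420].copy(); b=cv2.resize(a,(720,600),interpolation=cv2.INTER_CUBIC)
for th,col in((0,(0,255,0)),):
    P=stand2w(S,bask(th,[[-76.5,-105,32],[76.5,-105,32],[76.5,118,32],[-76.5,118,32]])); u=((proj('top',P)-[180,110]+.5)*3).astype(int); cv2.polylines(b,[u],True,col,1)
P=stand2w(S,[[-125,-60,76],[-125,-138,76]]); u=((proj('top',P)-[180,110]+.5)*3).astype(int); cv2.polylines(b,[u],True,(0,0,255),1)
cv2.imwrite('pics/top_pz.png',b)
E
```

```text
cock_pivot [(array([-116.,  -58.,   76.]), 0.59)]
cock_tip [(array([-129., -132.,   76.]), 0.73), (array([-33., 232.,  76.]), 0.7)]
rear_bar [(array([   3., -142.,  225.]), 0.71), (array([ 30., -25., 225.]), 0.35)]
front_bar [(array([-125.,  114.,  225.]), 0.74), (array([-104., -392.,  225.]), 0.72)]
```

View pics/top_pz.png

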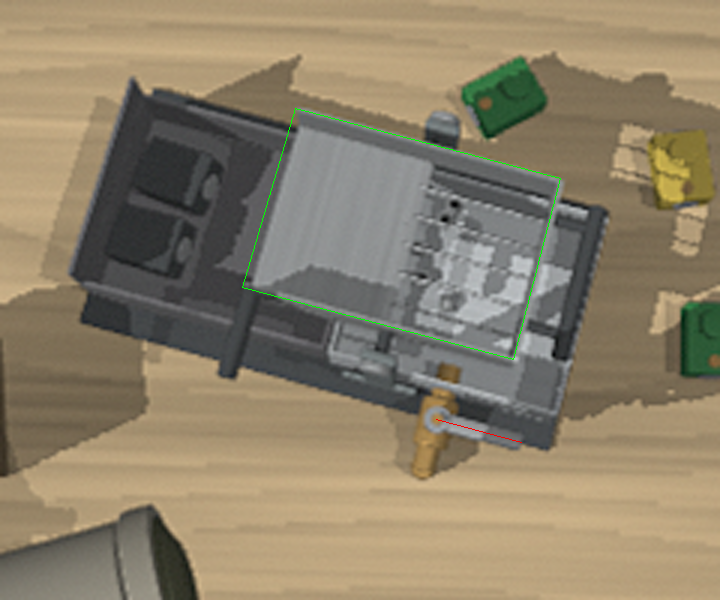

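View pics/top_p.png

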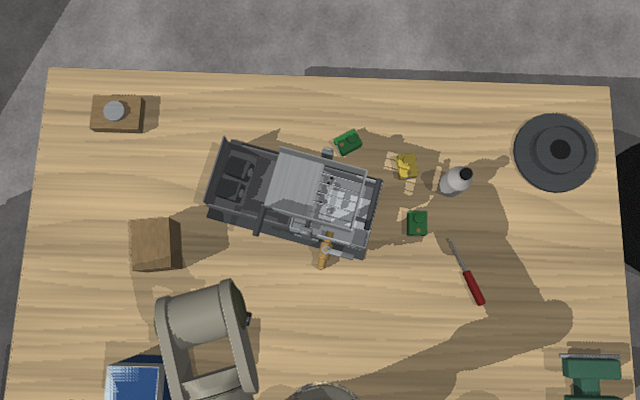

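```bash
python3 -c "
from rig import ctrl
print(ctrl.finish_job())"
```

```text
the job is handed in; nothing more can be done
None
```

The job is done as asked and handed in at about 18.5 s of the 58 s allowed.

- **Drain cock:** I pushed the handle round to its stop. It then stood still under 25 N, and in the last top picture it lies along the computed shut line.
- **Nuts:** I pressed the rear bar down and let it spring back three times. Before tipping, the wrist camera looking under the basket showed all six nuts in the catch pan, and both cylinders were still in the basket.
- **Cylinders:** I pressed the front bar down to its stop, and both cylinders slid over the spout into the parts bin. I let the basket rise slowly, and its rim matches the level outline.
- **Bench:** The screwdriver, bottle, carton and the green and yellow look-alikes show no movement in the last top picture. The arm stands clear of everything.

**Checks that disagreed or failed:** The network put the cock pivot 9 mm off its given place. It found no believable nuts, so I counted them by eye in the pictures. After tipping I did not count all six again; the last pictures show only some of the nuts.

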